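Put the solder spools away by type

TASK

Put the solder away by type: thread both yellow spools onto the spindle of the yellow stand and both green spools onto the spindle of the green stand, on each stand the wide spool first, flat on the foot, and the narrow one flat on top of it. Let go of everything at the end, and leave the blue spool, the parts bowl, the glue gun and the water bottle standing or lying where they are.

Things in the scene. Friction and masses are not known exactly. Their poses are not given: they have to be found in the camera images.
- yellow_wide: Yellow plastic solder spool, the wide one of the two yellow ones: an upright drum standing on its flat flange, outer diameter 60 mm (both flanges, 5 mm thick), 34 mm high, bare grey wire wound to 48 mm diameter between the flanges, 22 mm hole right through along its axis. About 250 g. Origin: centre of its underside; z up its axis. Its yaw means nothing.
- yellow_narrow: Yellow plastic solder spool, the narrow one of the two yellow ones: an upright drum standing on its flat flange, outer diameter 44 mm (both flanges, 5 mm thick), 28 mm high, bare grey wire wound to 35 mm diameter between the flanges, 22 mm hole right through along its axis. About 110 g. Origin: centre of its underside; z up its axis. Its yaw means nothing.
- green_wide: Green plastic solder spool, the wide one of the two green ones: an upright drum standing on its flat flange, outer diameter 60 mm (both flanges, 5 mm thick), 34 mm high, bare grey wire wound to 48 mm diameter between the flanges, 22 mm hole right through along its axis. About 250 g. Origin: centre of its underside; z up its axis. Its yaw means nothing.
- green_narrow: Green plastic solder spool, the narrow one of the two green ones: an upright drum standing on its flat flange, outer diameter 44 mm (both flanges, 5 mm thick), 28 mm high, bare grey wire wound to 35 mm diameter between the flanges, 22 mm hole right through along its axis. About 110 g. Origin: centre of its underside; z up its axis. Its yaw means nothing.
- yellow_stand: The yellow spool stand, fixed to the table: a round dark steel foot 84 mm across with a yellow cover disc on it (78 mm across, top 12 mm above the table), and in its middle an upright bare steel spindle 10 mm in diameter whose blunt-pointed tip is 76 mm above the table. Empty at the start. Origin: on the spindle's axis at table height; z up.
- green_stand: The green spool stand, fixed to the table: a round dark steel foot 84 mm across with a green cover disc on it (78 mm across, top 12 mm above the table), and in its middle an upright bare steel spindle 10 mm in diameter whose blunt-pointed tip is 76 mm above the table. Empty at the start. Origin: on the spindle's axis at table height; z up.
- blue_spool: Blue plastic solder spool, of the wide size, not part of the job; to be left where it is: an upright drum standing on its flat flange, outer diameter 60 mm (both flanges, 5 mm thick), 34 mm high, bare grey wire wound to 48 mm diameter between the flanges, 22 mm hole right through along its axis. About 250 g. Origin: centre of its underside; z up its axis. Its yaw means nothing.
- bowl: Shallow round pale-wood bowl with small electronic parts in it, 104 mm across the rim, 32 mm high, to be left where it is. Loose. Origin: centre of its underside.
- glue_gun: Blue glue gun lying on its side, to be left where it is. Loose. Barrel 125 x 42 mm, 34 mm high, centred over the origin (underside), nozzle along +x (to 96 mm), white glue stick out of the back to -112 mm, grip towards +y to about 100 mm.
- bottle: Blue water bottle, 70 mm in diameter, 200 mm high, standing, to be left where it is. Loose. Origin: centre of its underside.

How it is judged:
By the outcome, as a careful person would: the job done as asked, in the order asked, and still so for the second after the job is handed in, with the robot touching nothing.
It also fails if it takes over 115 s, if anything falls off the work surface, if the arm or the gripper's body presses on something with over 40 N, if the wrist force passes 120 N, or if a joint passes its speed limit or range.

ROBOT

A 6-joint arm with a two-finger parallel gripper is mounted at the origin on the work surface. World frame = base frame: x ahead of the robot, y to its left, z up, the work surface at z = 0. Lengths are in mm, angles in rad, forces in N, time in s.
With the tool pointing down it reaches from about 425 to 1125 mm from the base axis. Payload 14.9 kg.
Tool frame: the origin (TCP) lies at the very end of the fingers, on their centre line; the grasp point (between the pads) lies 19 mm behind it (r.grip_point_offset is the distance from the TCP to the grasp point, in mm); z points along the fingers, y is the direction in which the jaws open and shut (so a half turn about z gives the same grasp; the last joint's range is limited). The gripper opens to 91 mm and grips with 3 to 60 N. Pads are 32 mm wide; open, the fingers measure 118 mm over their backs; the gripper's body (76 mm by 178 mm) begins 60 mm behind the grasp point.
Start: joints at [-1.16, 0.379, 1.734, -0, 1.028, -0.033], TCP at [300.56, -632.204, 213.932] pointing down, gripper open.
Joint ranges: [-2.77, 2.77], [-0.74, 2.19], [0, 2.66], [-1.06, 4.2], [0.31, 2.87], [-3.08, 3.08]. Speed limits (rad/s): [1.89, 1.89, 2.39, 3.14, 3.14, 3.14].

INTERFACE

Orientations are given as a 3x3 rotation matrix whose columns are the frame's x, y, z axes.
In Python, from station import r, capture gives the robot as it stands.
- The arm moves only by the tool servo_tool, never from a script. Its argument "deltas" is a list of rows, each a list of 2 entries, a list of its own where there are three numbers: the shift along the world's x, y, z in m, then the turn, a rotation vector about the world's x, y, z in degrees. A call has 1 to 5 rows; each row shifts and turns the commanded pose from where the row before left it; what a row does not reach is not made up. A row lasts 1/8 s, in which the tool goes at most 62.5 mm and 10.7 degrees, less where a joint would pass 70% of its speed; a pose out of reach is approached as far as the arm can. A call is refused whole if a number of a shift passes 0.0625 or a number of a turn 10.7, either way. A call with a gripper value outside its range is refused whole. "fingers" is the finger opening in m, from 0 to 0.0912, set as the call begins (left out, the last holds). The fingers move at their own pace and stop on an object; "squeeze" is the grip in N (left out, the last holds). Time passes only in rows, so rows that do not move let the fingers close. It gives the time, the measured TCP pose, the force and the opening at its end, in the units of the state.
- r.observe(): the state, without advancing time (a new reading comes with each control period).
- capture(name): name is "scene" or "top" or "wrist"; returns a dict with "pixels" (400x640x3 uint8, red, green, blue), "fx", "fy", "cx", "cy" (pixels), "k1" (the pictures are not rectified: a ray, as slopes to the right and down, at radius r is drawn at 1 + k1 r^2 times it, then the intrinsics apply), "rvec" (rotation vector, rad) and "tvec" (3), from world to camera coordinates, as OpenCV has them; the wrist camera has in their place "T_tool_cam" (4x4, takes a point from camera to tool coordinates, whose origin is the TCP and whose axes are the flange's). Camera axes: x right, y down, z forward; pixel columns grow to the right and rows downward; lengths in mm; the calibration is good to about 2 mm. A picture is of the moment at which its call begins: read the wrist's pose just before it. There is no depth.
- r.close_job(): hands the job in, once; it reports no verdict.
The state is a dict: "clock": time; "qpos": joint angles; "joint_velocities": joint speeds; "effort": joint torques, N m; "tool_pos": TCP position; "tcp_rot": TCP orientation; "ft_force": force on the tool from outside, world axes, zero at the start; "moment": the same for the moment, N m; "finger_gap": finger opening in mm.
Only numpy, scipy, OpenCV 4.12 (cv2) and the standard library are available. Lean on these libraries where they do the work, as an engineer would, in place of code of your own. Each camera call takes 0.05 s, during which the arm holds its last target. There are 200 camera calls.

## Working session

There is one attempt and no reset: what is moved stays moved. The work goes in short steps, Python scripts to look and compute and a tool call to move; the robot and the scene stay as the last step left them, time stands still between calls to the robot, and variables do not carry over. Pictures are saved under pics/ and viewed, about 12 in all and at most 16, crops included, and the job is handed in when it is done.

Besides the shell and the picture viewer there is one more tool, called after "Emit:" by a JSON object that holds its "fn" and its "kwargs". servo_tool: Moves the arm, as the interface text tells. Its arguments: {"type":"object","properties":{"deltas":{"type":"array"},"fingers":{"type":"number"},"squeeze":{"type":"number"}},"required":["deltas"]}

```bash
ls; mkdir -p pics; cat > h.py <<'E'
import numpy as np, cv2
from station import r, capture
def pose(c):
    if "rvec" in c:
        R=cv2.Rodrigues(np.array(c["rvec"],float))[0]; t=np.array(c["tvec"],float).ravel()
        return R.T, -R.T@t
    T=np.array(c["T_tool_cam"]); Rt=np.array(c["o"]["tcp_rot"]); p=np.array(c["o"]["tool_pos"])
    return Rt@T[:3,:3], Rt@T[:3,3]+p
def cap(n,save=None):
    o=r.observe(); c=capture(n); c["o"]=o
    if save: cv2.imwrite(f"pics/{save}.png",c["pixels"][:,:,::-1])
    return c
def K(c): return np.array([[c["fx"],0,c["cx"]],[0,c["fy"],c["cy"]],[0,0,1.]]), np.array([c["k1"],0,0,0,0.])
def toplane(c,uv,z):
    k,d=K(c); R,o=pose(c)
    n=cv2.undistortPoints(np.array(uv,float).reshape(-1,1,2),k,d).reshape(-1,2)
    w=np.c_[n,np.ones(len(n))]@R.T
    return o+w*((z-o[2])/w[:,2])[:,None]
def proj(c,P):
    k,d=K(c); R,o=pose(c); rv=cv2.Rodrigues(R.T)[0]
    return cv2.projectPoints(np.array(P,float).reshape(-1,1,3),rv,-R.T@o,k,d)[0].reshape(-1,2)
E
python3 - <<'E'
from h import *
for n in("scene","top","wrist"):
    c=cap(n,n+"0"); R,o=pose(c); print(n,o.round(),R[:,2].round(2),c["fx"],c["k1"])
o=r.observe(); print(o["clock"],o["tcp_rot"],o["finger_gap"],o["ft_force"])
E
```

```text
pics
scene [1244.  339.  985.] [-0.55 -0.28 -0.79] 469.46933869658744 -0.007591736868125709
top [ 384.  -14. 1001.] [ 0.21  0.   -0.98] 392.45788001409807 -0.059928674489789
wrist [ 366. -601.  384.] [-0.23 -0.11 -0.97] 312.00713675481205 -0.030321931216153602
0.15 [[ 9.03139810e-01  4.29346452e-01 -3.28168835e-04]
 [ 4.29346577e-01 -9.03139498e-01  7.50686141e-04]
 [ 2.59221948e-05 -8.18872704e-04 -9.99999664e-01]] 91.24820857205547 [-0.40332435  0.12944562 -0.02725677]
```

View pics/top0.png

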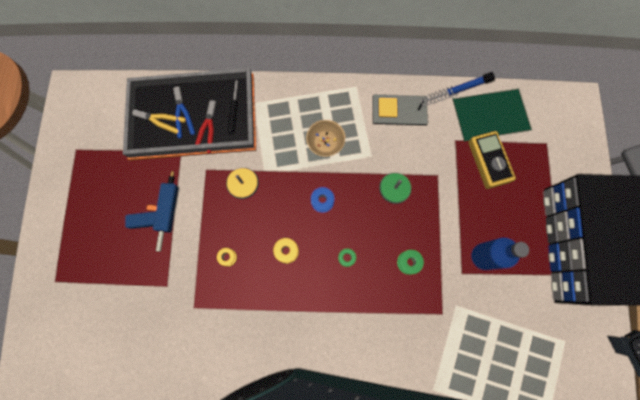

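View pics/scene0.png

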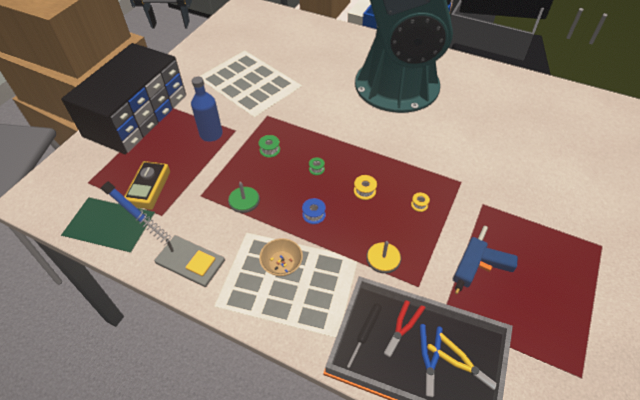

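```bash
cat >> h.py <<'E'
HUE={"y":(20,32),"g":(45,85),"b":(100,130)}
def blobs(c,col,amin=60,smin=110,vmin=60):
    hsv=cv2.cvtColor(c["pixels"],cv2.COLOR_RGB2HSV); lo,hi=HUE[col]
    m=cv2.inRange(hsv,(lo,smin,vmin),(hi,255,255))
    m=cv2.morphologyEx(m,cv2.MORPH_CLOSE,np.ones((3,3)))
    out=[]
    for k in cv2.findContours(m,cv2.RETR_EXTERNAL,cv2.CHAIN_APPROX_NONE)[0]:
        if cv2.contourArea(k)<amin: continue
        h=cv2.convexHull(k); M=cv2.moments(h)
        out.append((np.array([M["m10"],M["m01"]])/M["m00"],cv2.contourArea(h),h.reshape(-1,2)))
    return out
E
python3 - <<'E'
from h import *
for n in("scene","top"):
    c=cap(n)
    for col in "ygb":
        for uv,a,h in blobs(c,col):
            p=toplane(c,[uv],15)[0]
            w=toplane(c,h,15)[:,:2]; 
            d=np.linalg.norm(w[:,None]-w,axis=2).max()
            if 400<p[0]<850 and abs(p[1])<350: print(n,col,uv.round(),a,p.round(1),'diam',d.round())
E
```

```text
scene y [383. 257.] 698.5 [648.1 209.2  15. ] diam 79.0
scene y [420. 202.] 240.5 [450.2 232.3  15. ] diam 62.0
scene y [365. 187.] 428.5 [467.2  83.6  15. ] diam 84.0
scene g [243. 198.] 483.5 [ 643.9 -189.8   15. ] diam 76.0
scene g [316. 166.] 199.5 [456.7 -68.2  15. ] diam 62.0
scene g [269. 146.] 353.5 [ 446.2 -226.6   15. ] diam 89.0
scene b [314. 211.] 458.5 [599.4  -3.9  15. ] diam 81.0
top y [226. 257.] 234.5 [446.7 231.2  15. ] diam 47.0
top y [285. 250.] 423.5 [466.9  83.5  15. ] diam 61.0
top y [242. 183.] 683.5 [639.5 205.1  15. ] diam 80.0
top g [410. 262.] 446.5 [ 446.4 -228.9   15. ] diam 63.0
top g [347. 257.] 178.0 [453.6 -70.1  15. ] diam 39.0
top g [395. 187.] 620.5 [ 636.5 -193.3   15. ] diam 76.0
top b [322. 199.] 414.0 [600.3  -4.8  15. ] diam 64.0
```

View pics/wrist0.png

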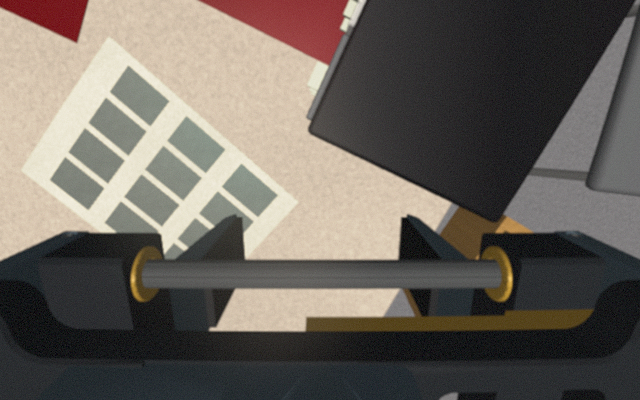

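The top view shows the mat with the yellow stand at (242,183) and the green stand at (396,187). The spools are at (226,257) Y-narrow, (285,250) Y-wide, (347,257) G-narrow and (410,262) G-wide. The bottle is at about (490,253). The scene view agrees, and the wrist view only shows the bare table and drawers. I'll go high past the bottle and turn the jaws along x for the green side.

Emit:
{"fn": "servo_tool", "kwargs": {"deltas": [[[0,0,0.04],[0,0,8.0]],[[0,0,0.04],[0,0,8.0]],[[0.02,0.057,0],[0,0,8.0]],[[0.02,0.057,0],[0,0,8.0]],[[0.02,0.057,0],[0,0,8.0]]], "fingers": 0.0912, "squeeze": 30}}

```text
clock: 0.88
tool_pos: [360.8, -459.5, 293.9]
tcp_rot: [[0.412, 0.911, 0.0], [0.911, -0.412, -0.0], [-0.0, 0.0, -1.0]]
ft_force: [0.1, -0.9, -0.0]
finger_gap: 91.3
```

Emit:
{"fn": "servo_tool", "kwargs": {"deltas": [[[0.02,0.057,0],[0,0,8.2]],[[0.02,0.057,0],[0,0,8.2]],[[0.02,0.057,0],[0,0,8.2]],[[0.02,0.057,0],[0,0,0]],[[0,0,-0.04],[0,0,0]]]}}

```text
clock: 1.5
tool_pos: [443.0, -231.0, 256.0]
tcp_rot: [[-0.005, 1.0, 0.005], [1.0, 0.005, -0.003], [-0.003, 0.005, -1.0]]
ft_force: [0.7, -0.9, -1.2]
finger_gap: 91.3
```

```bash
python3 - <<'E'
from h import *
o=r.observe();print(o["clock"],np.array(o["tool_pos"]).round(1),np.array(o["tcp_rot"]).round(3).tolist(),np.array(o["qpos"]).round(2))
c=cap("wrist","w1")
for uv,a,h in blobs(c,"g",300,smin=100,vmin=40): print(uv,a,toplane(c,[uv],17)[0])
E
```

```text
1.5 [ 443. -231.  256.] [[-0.005, 1.0, 0.005], [1.0, 0.005, -0.003], [-0.003, 0.005, -1.0]] [-0.53 -0.    2.11  0.    1.03 -0.53]
[323.10771866 168.7337767 ] 1654.0 [ 446.75498099 -226.99403411   17.        ]
[467.04859941 143.20194647] 2671.5 [ 634.98394744 -192.02340431   17.        ]
[330.3172227   38.89150271] 1169.0 [454.30079723 -68.89009219  17.        ]
[63.02626263 14.05319865] 495.0 [132.18347991 -39.31396962  17.        ]
[22.08386437 42.79568877] 2118.5 [ 73.62935521 -70.3409829   17.        ]
```

View pics/w1.png

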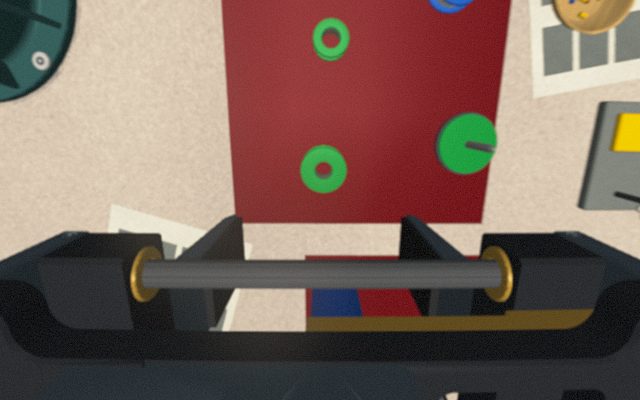

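The wrist view shows G-wide at (323,169), G-narrow at (330,39) and the green stand at (467,143). It agrees with the other two views to about 2 mm. Next I'll descend onto green_wide.

Emit:
{"fn": "servo_tool", "kwargs": {"deltas": [[[0.0035,0.0035,-0.05],[0,0,0]],[[0,0,-0.05],[0,0,0]],[[0,0,-0.05],[0,0,0]],[[0,0,-0.03],[0,0,0]],[[0,0,0],[0,0,0]]]}}

```text
clock: 2.17
tool_pos: [442.8, -229.4, 72.5]
tcp_rot: [[0.0, 1.0, -0.004], [1.0, -0.0, 0.002], [0.002, -0.004, -1.0]]
ft_force: [0.7, -0.0, 0.8]
finger_gap: 91.1
```

```bash
python3 - <<'E'
from h import *
o=r.observe();print(o["clock"],np.array(o["tool_pos"]).round(1),np.array(o["tcp_rot"]).round(3).tolist())
c=cap("wrist","w2")
for uv,a,h in blobs(c,"g",300,smin=100,vmin=40): print(uv,a,toplane(c,[uv],17)[0],toplane(c,[uv],34)[0])
E
```

```text
2.175 [ 442.8 -229.4   72.5] [[0.0, 1.0, -0.004], [1.0, -0.0, 0.002], [0.002, -0.004, -1.0]]
[327.05926997 212.75921576] 5534.0 [ 447.19621091 -228.22673184   17.        ] [ 446.93231841 -222.93375577   34.        ]
[578.84535261 165.28077125] 7952.5 [ 634.10152058 -191.15721513   17.        ] [ 619.80115448 -188.64813693   34.        ]
[338.94982079   7.37945042] 697.5 [454.21746205 -88.04862935  17.        ] [453.42627791 -93.28294241  34.        ]
```

View pics/w2.png

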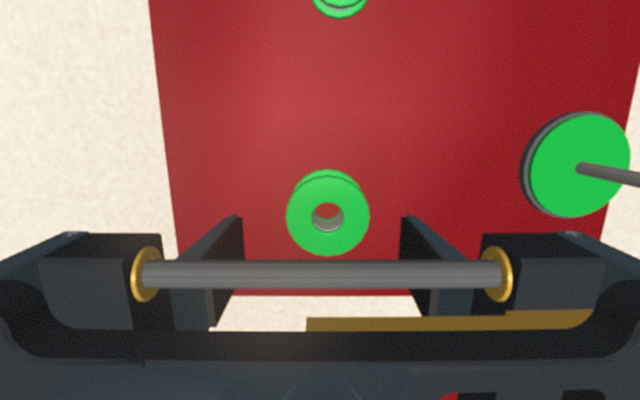

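Spool hole at (327,215), stand disc at (577,165). The spool is between the open fingers, about 4 mm off centre.

Emit:
{"fn": "servo_tool", "kwargs": {"deltas": [[[0.0035,0.0015,-0.03],[0,0,0]],[[0,0,-0.025],[0,0,0]],[[0,0,-0.012],[0,0,0]],[[0,0,0],[0,0,0]],[[0,0,0],[0,0,0]]]}}

```text
clock: 2.85
tool_pos: [448.2, -228.7, 8.1]
tcp_rot: [[-0.0, 1.0, 0.001], [1.0, 0.0, -0.001], [-0.001, 0.001, -1.0]]
ft_force: [-0.4, 0.1, 0.1]
finger_gap: 91.1
```

Emit:
{"fn": "servo_tool", "kwargs": {"deltas": [[[0,0,0],[0,0,0]],[[0,0,0],[0,0,0]],[[0,0,0],[0,0,0]],[[0,0,0],[0,0,0]],[[0,0,0],[0,0,0]]], "fingers": 0.05, "squeeze": 30}}

```text
clock: 3.48
tool_pos: [447.5, -228.2, 7.0]
tcp_rot: [[-0.001, 1.0, -0.0], [1.0, 0.001, 0.0], [0.0, -0.0, -1.0]]
ft_force: [-0.5, 0.9, 3.5]
finger_gap: 58.0
```

Emit:
{"fn": "servo_tool", "kwargs": {"deltas": [[[0,0,0],[0,0,0]],[[0,0,0.02],[0,0,0]],[[0,0,0.04],[0,0,0]],[[0,0,0.04],[0,0,0]],[[0,0,0.03],[0,0,0]]]}}

```text
clock: 4.1
tool_pos: [447.6, -228.2, 138.3]
tcp_rot: [[-0.0, 1.0, 0.001], [1.0, 0.0, -0.0], [-0.0, 0.001, -1.0]]
ft_force: [0.5, -0.8, -2.9]
finger_gap: 57.8
```

Emit:
{"fn": "servo_tool", "kwargs": {"deltas": [[[0.047,0.009,0],[0,0,0]],[[0.047,0.009,0],[0,0,0]],[[0.047,0.009,0],[0,0,0]],[[0,0,0],[0,0,0]],[[0,0,0],[0,0,0]]]}}

```text
clock: 4.72
tool_pos: [587.6, -200.9, 136.2]
tcp_rot: [[-0.001, 1.0, -0.002], [1.0, 0.001, 0.0], [0.0, -0.002, -1.0]]
ft_force: [-1.0, -0.5, -3.5]
finger_gap: 57.8
```

```bash
python3 - <<'E'
from h import *
o=r.observe();print(o["clock"],np.array(o["tool_pos"]).round(1),np.array(o["tcp_rot"]).round(3).tolist(),o["ft_force"],o["finger_gap"])
c=cap("wrist","w3"); print(proj(c,[[637,-192,12],[637,-192,76]]))
for uv,a,h in blobs(c,"g",300,smin=100,vmin=40): print(uv,a,toplane(c,[uv],12)[0],toplane(c,[uv],o["tool_pos"][2]-7+17)[0])
for n in("top","scene"):
  c=cap(n,n+"3")
  for uv,a,h in blobs(c,"g"): print(n,uv,a,toplane(c,[uv],12)[0])
E
```

```text
4.725 [ 587.6 -200.9  136.2] [[-0.001, 1.0, -0.002], [1.0, 0.001, 0.0], [0.0, -0.002, -1.0]] [-0.99533442 -0.50264202 -3.49660553] 57.76710064931234
[[372.34525441 183.89413036]
 [385.36836647 201.37851144]]
[321.143377   296.70645318] 1374.0 [ 587.76451173 -315.31776513   12.        ] [ 587.92545447 -230.52006987  146.17011085]
[345.2938407  209.89133987] 12036.0 [ 611.42325559 -218.2804457    12.        ] [ 600.81929976 -177.63542854  146.17011085]
[167.19044122  44.93403097] 2723.5 [452.16480416 -67.62544648  12.        ] [514.02458889 -95.52953726 146.17011085]
top [346.89244186 257.32751938] 172.0 [453.66750866 -70.64410532  12.        ]
top [389.57471264 186.37131434] 333.5 [ 639.61111738 -179.49967656   12.        ]
top [491.27054967 114.35665658] 2644.0 [ 851.62980801 -463.74865776   12.        ]
scene [243.26886145 197.91460905] 486.0 [ 642.05921793 -191.49081586   12.        ]
scene [316.09774436 165.88387636] 199.5 [454.2890046  -69.44384563  12.        ]
scene [249.85105105 148.42342342] 277.5 [ 477.76461107 -272.31348563   12.        ]
```

View pics/w3.png

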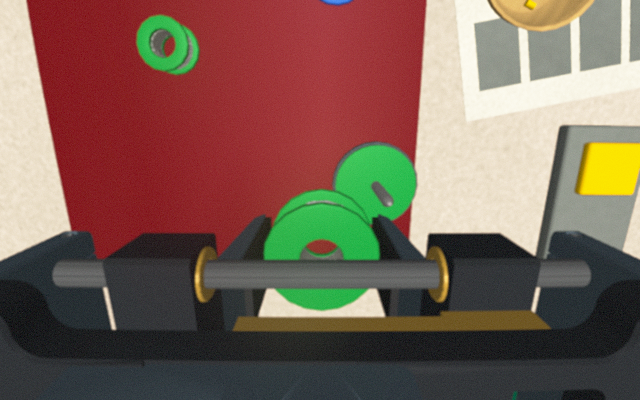

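```bash
python3 - <<'E'
from h import *
import pickle
c=dict(cap("wrist")); 
m=c["pixels"]
print(toplane(c,[[375,184]],12)[0],toplane(c,[[389,204]],76)[0])
zt=c["o"]["tool_pos"][2]-7+34
print(zt,toplane(c,[[322,308],[264,250],[380,250]],zt).round(1))
# disc edge points: fit ellipse -> circle on the plane z=12, from green mask region right part
hsv=cv2.cvtColor(m,cv2.COLOR_RGB2HSV); g=cv2.inRange(hsv,(45,100,40),(85,255,255))
pts=[]
for row in range(148,216,3):
    xs=np.where(g[row,300:460]>0)[0]
    if len(xs): pts.append([300+xs.max(),row])
w=toplane(c,pts,12)[:,:2]
A=np.c_[2*w,np.ones(len(w))]; s=np.linalg.lstsq(A,(w**2).sum(1),rcond=None)[0]
print(s[:2],np.sqrt(s[2]+s[0]**2+s[1]**2))
E
```

```text
[ 639.64340536 -192.76984926   12.        ] [ 639.96275419 -194.78321554   76.        ]
163.73486221895195 [[ 588.2 -227.   163.7]
 [ 559.2 -193.9  163.7]
 [ 617.1 -193.8  163.7]]
[ 638.74031194 -193.68915749] 39.71504918515024
```

Emit:
{"fn": "servo_tool", "kwargs": {"deltas": [[[0.03,0.003,0],[0,0,0]],[[0.02,0.003,0],[0,0,0]],[[0,0,0],[0,0,0]],[[0,0,-0.02],[0,0,0]],[[0,0,0],[0,0,0]]]}}

```text
clock: 5.55
tool_pos: [636.3, -194.9, 114.5]
tcp_rot: [[-0.0, 1.0, -0.004], [1.0, 0.0, 0.001], [0.001, -0.004, -1.0]]
ft_force: [-0.1, -0.5, -2.5]
finger_gap: 57.7
```

```bash
python3 - <<'E'
from h import *
o=r.observe();print(o["clock"],np.array(o["tool_pos"]).round(1),o["ft_force"])
c=cap("wrist","w4"); cv2.imwrite("pics/w4c.png",cv2.resize(c["pixels"][150:320,220:420,::-1],None,fx=3,fy=3))
E
```

```text
5.55 [ 636.3 -194.9  114.5] [-0.10236762 -0.49182873 -2.45022023]
```

View pics/w4c.png

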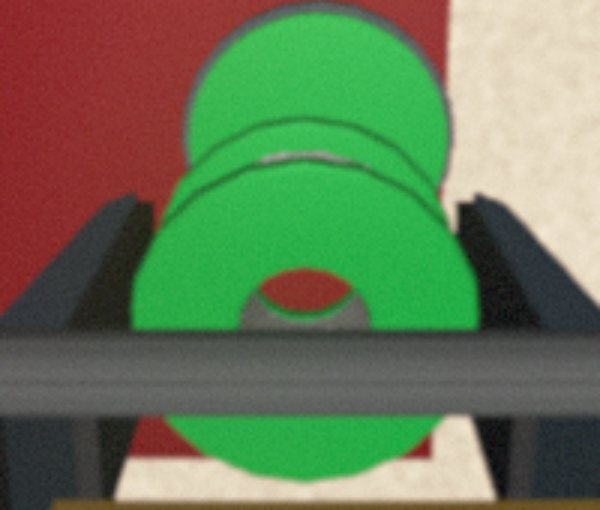

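The held spool's hole is at crop (305,310) and the stand disc behind it is at crop x 318. That fits the arm's 2 mm lag in x, so I'll descend.

Emit:
{"fn": "servo_tool", "kwargs": {"deltas": [[[0.001,0,0],[0,0,0]],[[0,0,-0.02],[0,0,0]],[[0,0,-0.02],[0,0,0]],[[0,0,0],[0,0,0]],[[0,0,0],[0,0,0]]]}}

```text
clock: 6.22
tool_pos: [639.6, -195.2, 76.7]
tcp_rot: [[-0.0, 1.0, -0.0], [1.0, 0.0, 0.0], [0.0, -0.0, -1.0]]
ft_force: [0.5, 0.6, -1.9]
finger_gap: 58.0
```

Emit:
{"fn": "servo_tool", "kwargs": {"deltas": [[[0,0,-0.02],[0,0,0]],[[0,0,-0.02],[0,0,0]],[[0,0,-0.01],[0,0,0]],[[0,0,0],[0,0,0]],[[0,0,0],[0,0,0]]]}}

```text
clock: 6.85
tool_pos: [639.8, -195.3, 27.2]
tcp_rot: [[-0.0, 1.0, 0.0], [1.0, 0.0, -0.0], [-0.0, 0.0, -1.0]]
ft_force: [-0.7, 0.0, -3.7]
finger_gap: 57.8
```

Emit:
{"fn": "servo_tool", "kwargs": {"deltas": [[[0,0,-0.004],[0,0,0]],[[0,0,-0.0035],[0,0,0]],[[0,0,0],[0,0,0]],[[0,0,0],[0,0,0]],[[0,0,0],[0,0,0]]]}}

```text
clock: 7.48
tool_pos: [639.6, -195.2, 19.5]
tcp_rot: [[-0.001, 1.0, -0.0], [1.0, 0.001, -0.0], [-0.0, -0.0, -1.0]]
ft_force: [-0.3, 0.3, -2.7]
finger_gap: 57.8
```

Emit:
{"fn": "servo_tool", "kwargs": {"deltas": [[[0,0,0],[0,0,0]],[[0,0,0],[0,0,0]],[[0,0,0],[0,0,0]],[[0,0,0],[0,0,0]],[[0,0,0],[0,0,0]]], "fingers": 0.0912}}

```text
clock: 8.1
tool_pos: [639.6, -195.2, 19.5]
tcp_rot: [[-0.0, 1.0, 0.0], [1.0, 0.0, -0.0], [-0.0, 0.0, -1.0]]
ft_force: [-0.7, 0.1, -0.2]
finger_gap: 91.0
```

Emit:
{"fn": "servo_tool", "kwargs": {"deltas": [[[0,0,0.03],[0,0,0]],[[0,0,0.05],[0,0,0]],[[0,0,0.05],[0,0,0]],[[-0.03,0.025,0.02],[0,0,0]],[[-0.05,0.033,0],[0,0,0]]]}}

```text
clock: 8.72
tool_pos: [560.4, -137.3, 171.4]
tcp_rot: [[0.0, 1.0, 0.004], [1.0, -0.0, -0.001], [-0.001, 0.004, -1.0]]
ft_force: [0.3, 0.1, -0.1]
finger_gap: 91.4
```

Emit:
{"fn": "servo_tool", "kwargs": {"deltas": [[[-0.05,0.033,0],[0,0,0]],[[-0.03,0.03,-0.03],[0,0,0]],[[-0.025,0.003,-0.03],[0,0,0]],[[0,0,-0.02],[0,0,0]],[[0,0,0],[0,0,0]]]}}

```text
clock: 9.35
tool_pos: [453.7, -71.0, 88.6]
tcp_rot: [[-0.001, 1.0, -0.002], [1.0, 0.001, 0.0], [0.0, -0.002, -1.0]]
ft_force: [0.6, -0.2, 0.7]
finger_gap: 91.2
```

```bash
python3 - <<'E'
from h import *
o=r.observe();print(o["clock"],np.array(o["tool_pos"]).round(1),o["ft_force"])
c=cap("wrist","w5")
for uv,a,h in blobs(c,"g",300,smin=100,vmin=40): print(uv,a,toplane(c,[uv],14)[0].round(1),toplane(c,[uv],29)[0].round(1))
E
```

```text
9.35 [453.7 -71.   88.6] [ 0.61304139 -0.16849343  0.67673034]
[322.8290564  206.15817963] 2494.0 [455.1 -70.2  14. ] [455.1 -65.9  29. ]
```

View pics/w5.png

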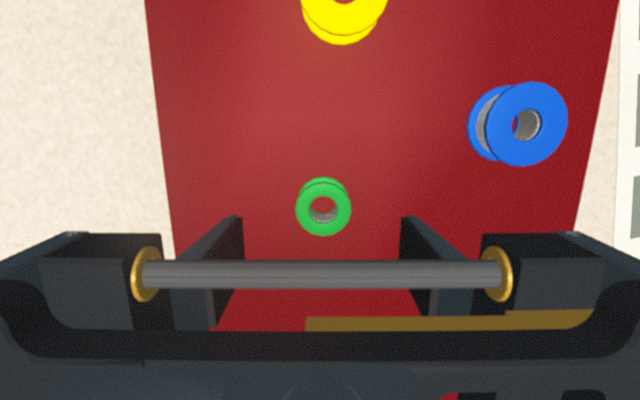

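G-narrow is at (323,206), centred between the fingers. Y-wide is at the top (345,10) and blue is clear at (515,124).

Emit:
{"fn": "servo_tool", "kwargs": {"deltas": [[[0.0005,0.002,-0.04],[0,0,0]],[[0,0,-0.03],[0,0,0]],[[0,0,-0.0125],[0,0,0]],[[0,0,0],[0,0,0]],[[0,0,0],[0,0,0]]]}}

```text
clock: 10.02
tool_pos: [455.9, -69.4, 8.0]
tcp_rot: [[-0.0, 1.0, 0.002], [1.0, 0.0, -0.0], [-0.0, 0.002, -1.0]]
ft_force: [-0.4, 0.2, -0.3]
finger_gap: 91.0
```

Emit:
{"fn": "servo_tool", "kwargs": {"deltas": [[[0,0,0],[0,0,0]],[[0,0,0],[0,0,0]],[[0,0,0],[0,0,0]],[[0,0,0],[0,0,0]],[[0,0,0],[0,0,0]]], "fingers": 0.034, "squeeze": 25}}

```text
clock: 10.65
tool_pos: [455.1, -69.2, 6.9]
tcp_rot: [[-0.0, 1.0, -0.0], [1.0, 0.0, -0.0], [-0.0, -0.0, -1.0]]
ft_force: [0.1, 0.3, -1.1]
finger_gap: 44.4
```

Emit:
{"fn": "servo_tool", "kwargs": {"deltas": [[[0,0,0],[0,0,0]],[[0,0,0.02],[0,0,0]],[[0,0,0.05],[0,0,0]],[[0,0,0.05],[0,0,0]],[[0,0,0.02],[0,0,0]]]}}

```text
clock: 11.28
tool_pos: [456.0, -69.4, 149.5]
tcp_rot: [[-0.0, 1.0, 0.003], [1.0, 0.0, -0.001], [-0.001, 0.003, -1.0]]
ft_force: [-0.0, 0.6, -2.1]
finger_gap: 42.0
```

Emit:
{"fn": "servo_tool", "kwargs": {"deltas": [[[0.04,-0.03,0],[0,0,0]],[[0.045,-0.03,0],[0,0,0]],[[0.045,-0.03,0],[0,0,0]],[[0.02,-0.025,0],[0,0,0]],[[0,0,0],[0,0,0]]]}}

```text
clock: 11.9
tool_pos: [605.9, -185.5, 146.5]
tcp_rot: [[0.001, 1.0, -0.0], [1.0, -0.001, -0.0], [-0.0, -0.0, -1.0]]
ft_force: [-0.5, 0.3, -0.8]
finger_gap: 41.7
```

```bash
python3 - <<'E'
from h import *
o=r.observe();print(o["clock"],np.array(o["tool_pos"]).round(1),o["ft_force"],o["finger_gap"])
c=cap("wrist","w6");cv2.imwrite("pics/w6c.png",cv2.resize(c["pixels"][120:340,180:480,::-1],None,fx=2,fy=2))
zt=c["o"]["tool_pos"][2]-7+28
print(proj(c,[[639.3,-193.3,12],[639.3,-193.3,76],[o["tool_pos"][0],o["tool_pos"][1],zt]]))
E
```

```text
11.9 [ 605.9 -185.5  146.5] [-0.5070423   0.34536572 -0.81312188] 41.703252580815985
[[354.09730842 197.79384343]
 [362.06106044 217.73432806]
 [320.71035088 258.53307242]]
```

View pics/w6c.png

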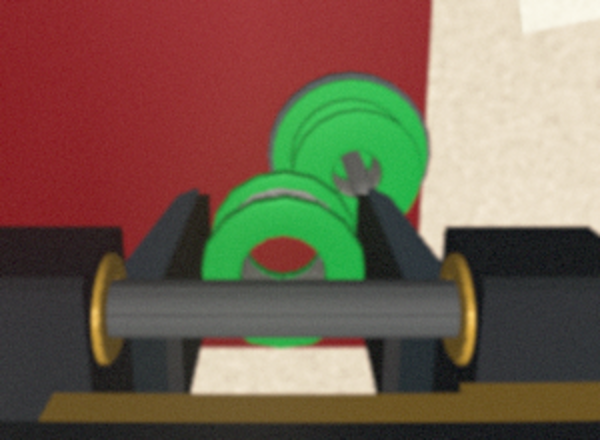

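The narrow spool is held level, with its flange spanning crop x 202–366. The green wide spool sits flat on the foot, with the spindle through its hole at crop (357,175).

Emit:
{"fn": "servo_tool", "kwargs": {"deltas": [[[0.02,-0.006,0],[0,0,0]],[[0.014,-0.005,0],[0,0,0]],[[0,0,-0.02],[0,0,0]],[[0,0,-0.02],[0,0,0]],[[0,0,0],[0,0,0]]]}}

```text
clock: 12.58
tool_pos: [637.0, -194.4, 104.1]
tcp_rot: [[-0.001, 1.0, -0.004], [1.0, 0.001, 0.001], [0.001, -0.004, -1.0]]
ft_force: [-0.3, -0.6, -1.6]
finger_gap: 41.9
```

Emit:
{"fn": "servo_tool", "kwargs": {"deltas": [[[0,0,0],[0,0,0]],[[0,0,-0.015],[0,0,0]],[[0,0,-0.015],[0,0,0]],[[0,0,-0.01],[0,0,0]],[[0,0,0],[0,0,0]]]}}

```text
clock: 13.2
tool_pos: [638.4, -195.0, 65.7]
tcp_rot: [[-0.001, 1.0, -0.002], [1.0, 0.001, 0.001], [0.001, -0.002, -1.0]]
ft_force: [0.0, 0.0, -2.0]
finger_gap: 42.0
```

Emit:
{"fn": "servo_tool", "kwargs": {"deltas": [[[0,0,-0.007],[0,0,0]],[[0,0,-0.005],[0,0,0]],[[0,0,0],[0,0,0]],[[0,0,0],[0,0,0]],[[0,0,0],[0,0,0]]]}}

```text
clock: 13.82
tool_pos: [639.2, -195.3, 55.2]
tcp_rot: [[-0.0, 1.0, 0.0], [1.0, 0.0, -0.0], [-0.0, 0.0, -1.0]]
ft_force: [0.0, 0.6, -1.2]
finger_gap: 42.3
```

Emit:
{"fn": "servo_tool", "kwargs": {"deltas": [[[0,0,-0.0015],[0,0,0]],[[0,0,0],[0,0,0]],[[0,0,0],[0,0,0]]]}}

```text
clock: 14.2
tool_pos: [639.0, -195.2, 53.4]
tcp_rot: [[-0.0, 1.0, -0.0], [1.0, 0.0, 0.0], [0.0, -0.0, -1.0]]
ft_force: [-0.1, 0.5, -0.9]
finger_gap: 41.7
```

Emit:
{"fn": "servo_tool", "kwargs": {"deltas": [[[0,0,0],[0,0,0]],[[0,0,0],[0,0,0]],[[0,0,0],[0,0,0]],[[0,0,0],[0,0,0]],[[0,0,0],[0,0,0]]], "fingers": 0.0912}}

```text
clock: 14.82
tool_pos: [639.1, -195.2, 53.4]
tcp_rot: [[-0.0, 1.0, -0.0], [1.0, 0.0, 0.0], [0.0, -0.0, -1.0]]
ft_force: [0.5, -0.2, -0.4]
finger_gap: 89.3
```

Emit:
{"fn": "servo_tool", "kwargs": {"deltas": [[[0,0,0.04],[0,0,0]],[[0,0,0.05],[0,0,0]],[[0,0,0.04],[0,0,-10]],[[-0.028,0.046,0],[0,0,-10]],[[-0.028,0.046,0],[0,0,-10]]]}}

```text
clock: 15.45
tool_pos: [582.5, -102.5, 183.9]
tcp_rot: [[0.505, 0.863, 0.001], [0.863, -0.505, -0.0], [0.0, 0.001, -1.0]]
ft_force: [0.3, 1.2, -0.4]
finger_gap: 91.3
```

Emit:
{"fn": "servo_tool", "kwargs": {"deltas": [[[-0.028,0.046,0],[0,0,-10]],[[-0.028,0.046,0],[0,0,-10]],[[-0.028,0.046,0],[0,0,-10]],[[-0.032,0.049,0],[0,0,-10]],[[0,0,-0.03],[0,0,-10]]]}}

```text
clock: 16.08
tool_pos: [467.3, 85.4, 154.8]
tcp_rot: [[0.985, 0.175, 0.004], [0.175, -0.985, 0.001], [0.004, -0.0, -1.0]]
ft_force: [0.5, 0.4, -0.7]
finger_gap: 91.2
```

Emit:
{"fn": "servo_tool", "kwargs": {"deltas": [[[0,0,-0.03],[0,0,-10]],[[0,0,-0.03],[0,0,0]],[[0,0,0],[0,0,0]]]}}

```text
clock: 16.45
tool_pos: [466.3, 82.8, 92.1]
tcp_rot: [[1.0, 0.004, -0.004], [0.004, -1.0, -0.0], [-0.004, 0.0, -1.0]]
ft_force: [0.2, -0.1, 0.1]
finger_gap: 91.0
```

```bash
python3 - <<'E'
from h import *
o=r.observe();print(o["clock"],np.array(o["tool_pos"]).round(1),np.array(o["tcp_rot"]).round(3).tolist(),o["ft_force"],o["finger_gap"],np.array(o["qpos"]).round(2))
c=cap("wrist","w7")
for uv,a,h in blobs(c,"y",300): print(uv,a,toplane(c,[uv],12)[0].round(1),toplane(c,[uv],17)[0].round(1))
E
```

```text
16.45 [466.3  82.8  92.1] [[1.0, 0.004, -0.004], [0.004, -1.0, -0.0], [-0.004, 0.0, -1.0]] [ 0.23460897 -0.05360872  0.14328013] 91.03397621504594 [0.13 0.23 2.23 0.   0.69 1.69]
[456.03757104 321.18136533] 4751.0 [352.8 -44.5  12. ] [356.5 -41.9  17. ]
[145.28097207 273.96630339] 1330.5 [400.6 241.   12. ] [403.3 237.8  17. ]
[496.82678103 273.6092447 ] 1399.0 [402.5 -75.5  12. ] [405.2 -72.3  17. ]
[146.099671   220.07656647] 2229.0 [451.8 232.7  12. ] [453.6 229.7  17. ]
[320.69154592 206.17408527] 4796.5 [465.   83.4  12. ] [466.5  83.4  17. ]
[151.67409131   9.95290337] 1504.0 [613.3 207.1  12. ] [611.8 204.6  17. ]
```

View pics/w7.png

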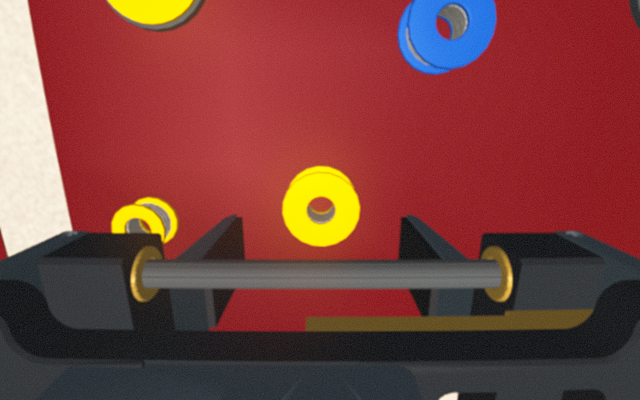

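Y-wide is at (321,206), centred. Y-narrow is at (145,220) and the blue spool is clear.

Emit:
{"fn": "servo_tool", "kwargs": {"deltas": [[[0,0,-0.045],[0,0,0]],[[0,0,-0.03],[0,0,0]],[[0,0,-0.0115],[0,0,0]],[[0,0,0],[0,0,0]],[[0,0,0],[0,0,0]]]}}

```text
clock: 17.12
tool_pos: [468.7, 83.1, 8.3]
tcp_rot: [[1.0, 0.004, 0.002], [0.004, -1.0, 0.0], [0.002, -0.0, -1.0]]
ft_force: [0.5, 0.2, 0.7]
finger_gap: 91.0
```

Emit:
{"fn": "servo_tool", "kwargs": {"deltas": [[[0,0,0],[0,0,0]],[[0,0,0],[0,0,0]],[[0,0,0],[0,0,0]],[[0,0,0],[0,0,0]],[[0,0,0],[0,0,0]]], "fingers": 0.05, "squeeze": 30}}

```text
clock: 17.75
tool_pos: [467.8, 83.0, 7.1]
tcp_rot: [[1.0, 0.004, 0.0], [0.004, -1.0, 0.0], [0.0, -0.0, -1.0]]
ft_force: [-1.3, 0.6, 5.1]
finger_gap: 58.5
```

Emit:
{"fn": "servo_tool", "kwargs": {"deltas": [[[0,0,0],[0,0,0]],[[0,0,0.02],[0,0,0]],[[0,0,0.05],[0,0,0]],[[0,0,0.04],[0,0,0]],[[0,0,0.02],[0,0,0]]]}}

```text
clock: 18.38
tool_pos: [468.1, 83.0, 138.7]
tcp_rot: [[1.0, 0.004, 0.002], [0.004, -1.0, 0.0], [0.002, -0.0, -1.0]]
ft_force: [0.4, 0.4, -2.8]
finger_gap: 58.1
```

Emit:
{"fn": "servo_tool", "kwargs": {"deltas": [[[0.035,0.035,0],[0,0,0]],[[0.035,0.035,0],[0,0,0]],[[0.03,0.03,0],[0,0,0]],[[0.02,0.023,0],[0,0,0]],[[0,0,0],[0,0,0]]]}}

```text
clock: 19.0
tool_pos: [588.3, 207.1, 136.3]
tcp_rot: [[1.0, 0.005, -0.0], [0.005, -1.0, -0.0], [-0.0, 0.0, -1.0]]
ft_force: [-0.8, -0.5, -2.4]
finger_gap: 58.5
```

```bash
cat > circ.py <<'E'
from h import *
def circ(w):
    A=np.c_[2*w,np.ones(len(w))]; s=np.linalg.lstsq(A,(w**2).sum(1),rcond=None)[0]
    return s[:2],np.sqrt(s[2]+s[0]**2+s[1]**2)
E
python3 - <<'E'
from circ import *
o=r.observe();print(o["clock"],np.array(o["tool_pos"]).round(1),o["ft_force"],o["finger_gap"])
c=cap("wrist","w8");zt=c["o"]["tool_pos"][2]-7+34
for uv,a,h in blobs(c,"y",1000):
    w=toplane(c,h,12)[:,:2]; print(uv.round(),a,toplane(c,[uv],12)[0].round(1),'fit',circ(w))
print(proj(c,[[642,207,12],[642,207,76],[o["tool_pos"][0],o["tool_pos"][1],zt]]))
E
```

```text
19.0 [588.3 207.1 136.3] [-0.76926835 -0.52661623 -2.3541444 ] 58.481236572893955
[377. 313.] 10269.5 [454.  145.9  12. ] fit (array([349.7274568 , 123.88057392]), np.float64(176.62827177023888))
[321. 231.] 6334.0 [548.  207.4  12. ] fit (array([531.03894786, 207.25748235]), np.float64(57.20499991873349))
[322. 134.] 5754.0 [644.2 207.3  12. ] fit (array([642.91246439, 207.23441087]), np.float64(39.54081483088094))
[[321.81084466 136.403237  ]
 [321.96301696 141.98641845]
 [321.42843773 263.69560608]]
```

View pics/w8.png

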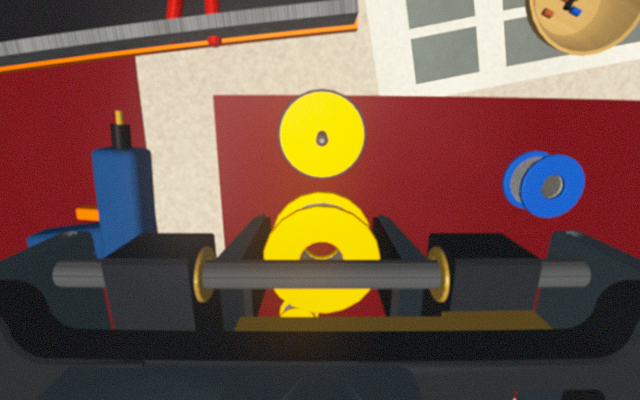

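The yellow stand is at (322,134), with the spindle showing at (322,139). The held spool is level and spans x 264–380. The toolbox edge is well beyond the stand.

Emit:
{"fn": "servo_tool", "kwargs": {"deltas": [[[0.03,0.0005,0],[0,0,0]],[[0.023,0,0],[0,0,0]],[[0,0,-0.02],[0,0,0]],[[0,0,-0.01],[0,0,0]],[[0,0,0],[0,0,0]]]}}

```text
clock: 19.68
tool_pos: [638.9, 206.0, 105.4]
tcp_rot: [[1.0, 0.004, -0.003], [0.004, -1.0, -0.001], [-0.003, 0.001, -1.0]]
ft_force: [0.6, 0.0, -1.7]
finger_gap: 58.3
```

Emit:
{"fn": "servo_tool", "kwargs": {"deltas": [[[0,0,0],[0,0,0]],[[0,0,-0.02],[0,0,0]],[[0,0,-0.015],[0,0,0]],[[0,0,0],[0,0,0]],[[0,0,0],[0,0,0]]]}}

```text
clock: 20.3
tool_pos: [640.8, 206.5, 71.9]
tcp_rot: [[1.0, 0.004, -0.0], [0.004, -1.0, -0.0], [-0.0, 0.0, -1.0]]
ft_force: [-0.6, -0.0, -2.6]
finger_gap: 58.2
```

Emit:
{"fn": "servo_tool", "kwargs": {"deltas": [[[0,0,-0.02],[0,0,0]],[[0,0,-0.02],[0,0,0]],[[0,0,-0.008],[0,0,0]],[[0,0,0],[0,0,0]],[[0,0,0],[0,0,0]]]}}

```text
clock: 20.92
tool_pos: [641.0, 206.6, 24.3]
tcp_rot: [[1.0, 0.004, 0.001], [0.004, -1.0, 0.0], [0.001, -0.0, -1.0]]
ft_force: [0.5, 0.4, -1.8]
finger_gap: 58.5
```

Emit:
{"fn": "servo_tool", "kwargs": {"deltas": [[[0,0,-0.0048],[0,0,0]],[[0,0,0],[0,0,0]],[[0,0,0],[0,0,0]]]}}

```text
clock: 21.3
tool_pos: [640.6, 206.5, 19.2]
tcp_rot: [[1.0, 0.004, -0.0], [0.004, -1.0, -0.0], [-0.0, 0.0, -1.0]]
ft_force: [-0.0, -0.7, -2.2]
finger_gap: 58.4
```

Emit:
{"fn": "servo_tool", "kwargs": {"deltas": [[[0,0,0],[0,0,0]],[[0,0,0],[0,0,0]],[[0,0,0],[0,0,0]],[[0,0,0],[0,0,0]],[[0,0,0],[0,0,0]]], "fingers": 0.0912}}

```text
clock: 21.92
tool_pos: [640.7, 206.5, 19.2]
tcp_rot: [[1.0, 0.004, 0.0], [0.004, -1.0, 0.0], [0.0, -0.0, -1.0]]
ft_force: [-0.1, -0.5, -0.1]
finger_gap: 91.1
```

Emit:
{"fn": "servo_tool", "kwargs": {"deltas": [[[0,0,0.04],[0,0,0]],[[0,0,0.05],[0,0,0]],[[0,0,0.05],[0,0,0]],[[-0.04,0.005,0],[0,0,0]],[[-0.05,0.007,0],[0,0,0]]]}}

```text
clock: 22.55
tool_pos: [550.3, 218.5, 159.8]
tcp_rot: [[1.0, 0.003, 0.002], [0.003, -1.0, 0.001], [0.002, -0.001, -1.0]]
ft_force: [-0.4, 0.5, -0.1]
finger_gap: 91.2
```

Emit:
{"fn": "servo_tool", "kwargs": {"deltas": [[[-0.05,0.007,0],[0,0,0]],[[-0.051,0.006,0],[0,0,0]],[[0,0,-0.04],[0,0,0]],[[0,0,-0.03],[0,0,0]],[[0,0,0],[0,0,0]]]}}

```text
clock: 23.18
tool_pos: [448.4, 231.0, 87.8]
tcp_rot: [[1.0, 0.004, -0.003], [0.004, -1.0, -0.001], [-0.003, 0.001, -1.0]]
ft_force: [-0.7, -0.5, 0.3]
finger_gap: 90.9
```

```bash
python3 - <<'E'
from h import *
o=r.observe();print(o["clock"],np.array(o["tool_pos"]).round(1),o["ft_force"],o["finger_gap"])
c=cap("wrist","w9")
for uv,a,h in blobs(c,"y",300): print(uv,a,toplane(c,[uv],14)[0].round(1))
E
```

```text
23.175 [448.4 231.   87.8] [-0.68740768 -0.46764224  0.33730006] 90.91103972769479
[455.4463964  321.10904366] 4810.0 [339.6 107.3  14. ]
[497.0559952  273.67865707] 1390.0 [387.9  76.3  14. ]
[145.16168495 274.24088788] 1321.5 [386.  385.1  14. ]
[320.11072575 208.0551702 ] 2595.0 [447.4 231.9  14. ]
```

View pics/w9.png

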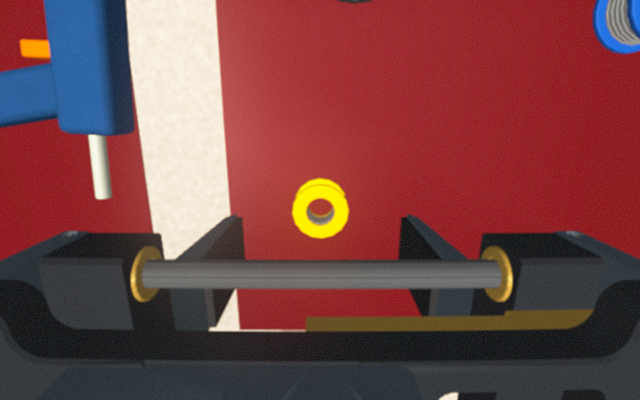

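Y-narrow is at (320,208), centred between the fingers. The glue stick end at (103,195) is well clear.

Emit:
{"fn": "servo_tool", "kwargs": {"deltas": [[[-0.001,0,-0.04],[0,0,0]],[[0,0,-0.03],[0,0,0]],[[0,0,-0.0122],[0,0,0]],[[0,0,0],[0,0,0]],[[0,0,0],[0,0,0]]]}}

```text
clock: 23.85
tool_pos: [449.6, 231.9, 8.2]
tcp_rot: [[1.0, 0.004, 0.002], [0.004, -1.0, 0.001], [0.002, -0.001, -1.0]]
ft_force: [0.4, -0.2, -1.3]
finger_gap: 91.5
```

Emit:
{"fn": "servo_tool", "kwargs": {"deltas": [[[0,0,0],[0,0,0]],[[0,0,0],[0,0,0]],[[0,0,0],[0,0,0]],[[0,0,0],[0,0,0]],[[0,0,0],[0,0,0]]], "fingers": 0.034, "squeeze": 25}}

```text
clock: 24.48
tool_pos: [448.7, 231.5, 6.9]
tcp_rot: [[1.0, 0.004, -0.0], [0.004, -1.0, -0.0], [-0.0, 0.0, -1.0]]
ft_force: [-0.2, -0.5, -0.6]
finger_gap: 43.9
```

Emit:
{"fn": "servo_tool", "kwargs": {"deltas": [[[0,0,0],[0,0,0]],[[0,0,0.02],[0,0,0]],[[0,0,0.05],[0,0,0]],[[0,0,0.05],[0,0,0]],[[0,0,0.02],[0,0,0]]]}}

```text
clock: 25.1
tool_pos: [449.6, 231.9, 149.6]
tcp_rot: [[1.0, 0.004, 0.003], [0.004, -1.0, 0.001], [0.003, -0.001, -1.0]]
ft_force: [-0.5, 0.6, -2.3]
finger_gap: 42.6
```

Emit:
{"fn": "servo_tool", "kwargs": {"deltas": [[[0.045,-0.006,0],[0,0,0]],[[0.045,-0.006,0],[0,0,0]],[[0.045,-0.006,0],[0,0,0]],[[0.025,-0.006,0],[0,0,0]],[[0,0,0],[0,0,0]]]}}

```text
clock: 25.72
tool_pos: [609.7, 207.0, 146.5]
tcp_rot: [[1.0, 0.002, -0.0], [0.002, -1.0, -0.0], [-0.0, 0.0, -1.0]]
ft_force: [-0.7, -0.2, -1.1]
finger_gap: 42.2
```

```bash
python3 - <<'E'
from h import *
o=r.observe();print(o["clock"],np.array(o["tool_pos"]).round(1),o["ft_force"],o["finger_gap"])
c=cap("wrist","w10");cv2.imwrite("pics/w10c.png",cv2.resize(c["pixels"][120:340,180:480,::-1],None,fx=2,fy=2))
zt=c["o"]["tool_pos"][2]-7+28
print((proj(c,[[643,207.2,12],[643,207.2,76],[o["tool_pos"][0],o["tool_pos"][1],zt]])-[180,120])*2)
E
```

```text
25.725 [609.7 207.  146.5] [-0.68623722 -0.15207359 -1.12582358] 42.21254400679817
[[282.42725262  73.84420524]
 [282.41138459  94.78173509]
 [282.84731232 276.89279979]]
```

View pics/w10c.png

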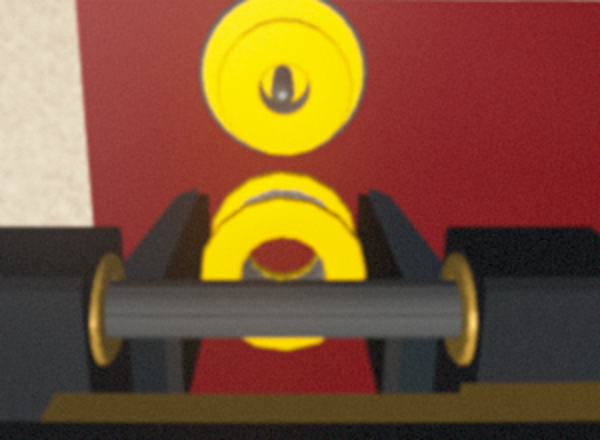

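The stand with the wide spool is at crop (284,72) and the spindle tip is at (282,95), as predicted. The held narrow spool is level and aligned in y.

Emit:
{"fn": "servo_tool", "kwargs": {"deltas": [[[0.02,-0.0005,0],[0,0,0]],[[0.013,0,0],[0,0,0]],[[0,0,-0.02],[0,0,0]],[[0,0,-0.02],[0,0,0]],[[0,0,0],[0,0,0]]]}}

```text
clock: 26.4
tool_pos: [639.5, 206.6, 104.1]
tcp_rot: [[1.0, 0.004, -0.004], [0.004, -1.0, -0.001], [-0.004, 0.001, -1.0]]
ft_force: [0.2, 0.3, -0.9]
finger_gap: 42.8
```

Emit:
{"fn": "servo_tool", "kwargs": {"deltas": [[[0,0,0],[0,0,0]],[[0,0,-0.015],[0,0,0]],[[0,0,-0.015],[0,0,0]],[[0,0,-0.01],[0,0,0]],[[0,0,0],[0,0,0]]]}}

```text
clock: 27.02
tool_pos: [641.1, 206.8, 65.7]
tcp_rot: [[1.0, 0.004, -0.002], [0.004, -1.0, -0.0], [-0.002, 0.0, -1.0]]
ft_force: [0.0, -0.4, -1.6]
finger_gap: 43.0
```

Emit:
{"fn": "servo_tool", "kwargs": {"deltas": [[[0,0,-0.007],[0,0,0]],[[0,0,-0.0055],[0,0,0]],[[0,0,-0.001],[0,0,0]],[[0,0,0],[0,0,0]],[[0,0,0],[0,0,0]]]}}

```text
clock: 27.65
tool_pos: [641.8, 207.0, 53.7]
tcp_rot: [[1.0, 0.004, 0.0], [0.004, -1.0, 0.0], [0.0, -0.0, -1.0]]
ft_force: [-0.2, 0.1, -0.6]
finger_gap: 42.7
```

Emit:
{"fn": "servo_tool", "kwargs": {"deltas": [[[0,0,0],[0,0,0]],[[0,0,0],[0,0,0]],[[0,0,0],[0,0,0]],[[0,0,0],[0,0,0]],[[0,0,0],[0,0,0]]], "fingers": 0.0912}}

```text
clock: 28.28
tool_pos: [641.7, 207.0, 53.5]
tcp_rot: [[1.0, 0.004, 0.0], [0.004, -1.0, 0.0], [0.0, -0.0, -1.0]]
ft_force: [0.3, 0.1, 0.4]
finger_gap: 89.2
```

Emit:
{"fn": "servo_tool", "kwargs": {"deltas": [[[0,0,0.04],[0,0,0]],[[0,0,0.05],[0,0,0]],[[0,0,0.05],[0,0,0]],[[-0.04,-0.04,0.04],[0,0,0]],[[-0.04,-0.04,0.04],[0,0,0]]]}}

```text
clock: 28.9
tool_pos: [568.5, 134.1, 266.7]
tcp_rot: [[1.0, 0.004, 0.0], [0.004, -1.0, 0.0], [0.0, -0.0, -1.0]]
ft_force: [-0.0, -0.3, 0.3]
finger_gap: 91.0
```

Emit:
{"fn": "servo_tool", "kwargs": {"deltas": [[[-0.03,-0.05,0],[0,0,0]],[[-0.02,-0.05,0],[0,0,0]],[[0,-0.04,0],[0,0,0]],[[0,0,0],[0,0,0]],[[0,0,0],[0,0,0]]]}}

```text
clock: 29.52
tool_pos: [519.6, -5.0, 265.7]
tcp_rot: [[1.0, 0.003, 0.0], [0.003, -1.0, 0.0], [0.0, -0.0, -1.0]]
ft_force: [-0.2, 0.9, 1.8]
finger_gap: 91.3
```

```bash
python3 - <<'E'
from h import *
o=r.observe();print(o["clock"],np.array(o["tool_pos"]).round(1),o["ft_force"],o["finger_gap"])
c=cap("scene","s11"); w=cap("wrist","w11"); t=cap("top","t11")
p=c["pixels"]
a=cv2.resize(p[150:280,200:420],None,fx=3,fy=3); cv2.imwrite("pics/fin.png",a[:,:,::-1])
g=[[639.3,-193.3,z] for z in(12,46,74,76)]; y=[[643,207.2,z] for z in(12,46,74,76)]
print((proj(c,g)-[200,150])*3,(proj(c,y)-[200,150])*3)
for x,n in((c,"scene"),(t,"top")):
  for uv,a,h in blobs(x,"b"): print(n,uv,a,toplane(x,[uv],15)[0].round(1))
E
```

```text
29.525 [519.6  -5.  265.7] [-0.23806528  0.92071208  1.75192609] 91.28983233766384
[[129.73437648 140.85339413]
 [124.5120446  116.38286095]
 [120.03689957  95.40957002]
 [119.7109674   93.88191055]] [[550.04398604 315.68072336]
 [554.46872628 292.90953883]
 [558.27644607 273.30984429]
 [558.55435001 271.87923201]]
scene [438.33333333 337.06415621] 119.5 [783.2 388.7  15. ]
scene [427.86055777 348.42031873] 502.0 [817.  376.6  15. ]
scene [484.08609769 260.80644122] 1552.5 [553.2 428.4  15. ]
scene [313.52303228 210.65759884] 459.5 [599.4  -3.9  15. ]
scene [126.99111111 204.59833333] 300.0 [ 798.3 -452.8   15. ]
scene [126.96296296 127.30521262] 243.0 [ 567.5 -651.2   15. ]
scene [162.75259679 109.35316336] 176.5 [ 454.6 -604.7   15. ]
scene [203.26303855 103.05280207] 514.5 [ 374.3 -507.9   15. ]
scene [138.20103761  99.14396887] 257.0 [ 449.7 -706.4   15. ]
scene [173.29177958  83.64950316] 184.5 [ 337.3 -653.4   15. ]
scene [437.50526316  38.36315789] 95.0 [-288.8   45.5   15. ]
scene [372.02333333  19.83555556] 150.0 [-298.8 -212.6   15. ]
top [568.99780702 286.28289474] 304.0 [ 391.  -633.4   15. ]
top [554.91102757 257.01817043] 266.0 [ 464.2 -602.6   15. ]
top [495.41610638 253.99208128] 1115.5 [ 469.5 -446.8   15. ]
top [575.22238095 222.91      ] 350.0 [ 553.6 -666.7   15. ]
top [154.16413031 209.93811295] 1478.5 [561.1 428.2  15. ]
top [560.17976843 196.86166971] 273.5 [ 622.4 -632.6   15. ]
top [178.56190476 129.33333333] 87.5 [783.9 388.   15. ]
top [184.6144     117.71413333] 312.5 [817.9 375.1  15. ]
top [466.49234694  85.15136054] 196.0 [ 936.  -398.8   15. ]
```

View pics/fin.png

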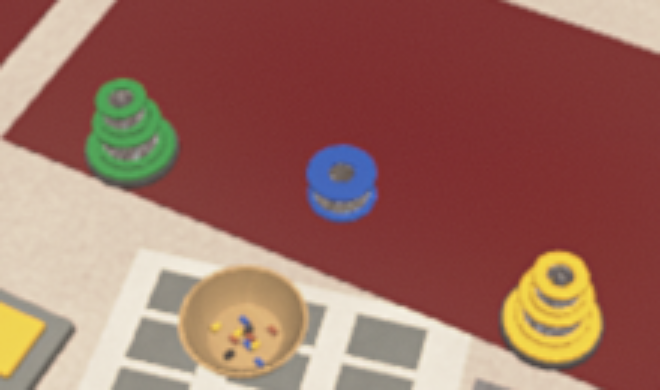

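View pics/w11.png

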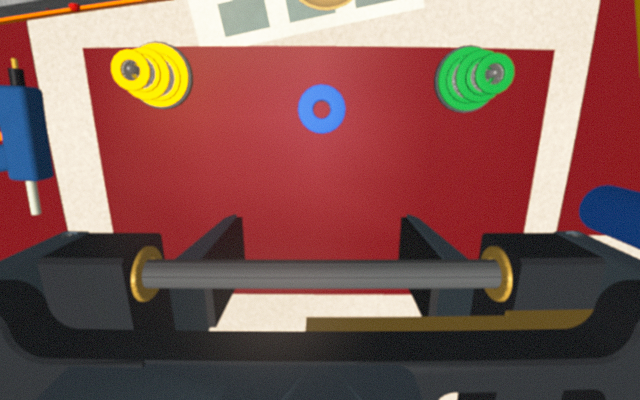

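In the scene crop, both stacks stand upright on their stands. The top flange centres are at (121,97) for green and (559,274) for yellow, against (120,95) and (558,273) predicted for z = 74. Blue is still at (599.4, −3.9), and the gripper is clear of everything.

```bash
python3 -c "
from station import r
print(r.close_job())"
```

```text
the job is handed in; nothing more can be done
None
```

The job is handed in at about 30 s on the clock: both yellow spools are on the yellow stand and both green spools on the green stand. On each, the wide spool is flat on the foot with the narrow one flat on top.

- **Stacks:** the last scene and wrist pictures showed both stacks upright with the spindles through the holes. The top flange centres were within about 2 px of where a correctly seated stack should appear, in a 3× enlarged crop.
- **Other things:** the blue spool was at (599.4, −3.9) mm in the scene view before and after. The bowl and glue gun looked untouched in the last pictures and the arm kept clear of the bottle, but I did not measure these three again.
- **Robot:** the gripper was open and raised well clear at hand-in. Every force reading I saw was about 5 N or less.
- **Small disagreements:** the views differed by up to about 8 mm in x on the stand positions, so I used the close wrist views instead. The finger gap read about 2 mm under the true spool diameters. Neither affected the fit.

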